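# Tilt a painting board with a wedge

### The job

The wash on the hinged painting board is still wet and should run slowly back towards the hinge. Pick up the wooden wedge (not the plain block), lay it flat on the plywood base with its thin end pointing under the middle of the board's front edge, and slide it in gently until the board just lifts off: its front feet about 5 mm clear of the base, no more. Finish while still gripping the wedge there; never touch the board with the hand or push hard on it, and leave everything else where it is.

Things in the scene. Friction and masses are not known exactly. Their poses are not given: they have to be found in the camera images.
- wedge_grip (a point): Centre of the grip block at the thick end of the loose pale wooden wedge (150 mm long, 34 wide, about 0.15 kg): block 40 mm long, 34 wide, 40 high; this point is 20 mm above the wedge's flat underside. From the block a straight ramp 110 mm long falls from 28 mm high to 4 mm at the thin end. Axes: x along the wedge to its thin end, y across it, z up.
- wedge_tip (a point): Point on the wedge's underside, in the middle of its thin end (which is 4 mm thick there), 130 mm ahead (+x) of the grip block's centre and 20 mm lower. Axes as for the grip block.
- slot (a point): Point on the top face of the fixed plywood base, straight below the middle of the board's front edge. The base is a sheet 400 x 240 mm, 8 mm thick; its bare apron reaches 150 mm from this point towards the robot (-x). Axes: x towards the hinge (the direction in which the wedge is pushed in), y along the board's front edge, z up.
- lip (a point): Lowest point of the painting board's rounded front edge (a bar of 5 mm radius along y), at its middle; 10 mm above the base's top at the start, rising as the board tilts. The board rests on two rubber feet, 20 mm across, 20 mm behind the edge and 90 mm to each side of the middle; between them the gap is free for the wedge. The edge bears on the wedge with about 2.5 to 5 N.
- board: Painting board, 300 mm wide, 240 mm deep, 10 mm thick, its top 30 mm above the table at the start. Origin 7 mm above the lip point, at mid thickness. It swings freely about a hinge at its far side, 237 mm beyond the front edge, and falls back by its own weight.
- block_mid (a point): Centre of a plain wooden block of the same wood, 150 x 34 x 28 mm, with no ramp. A bystander.
- bottle_a: White plastic bottle, 54 mm across, 170 mm high; origin under its centre. A bystander.
- bottle_b: White plastic bottle, 62 mm across, 140 mm high; origin under its centre. A bystander.
- tape: Roll of paper tape lying flat, 80 mm across, 24 mm high; origin under its centre. A bystander.
- knife: Palette knife lying on the table, 170 mm long; a bystander.
- wedge: The whole wedge: origin on its underside, 75 mm behind the thin end; axes as for the grip block.
- sheet: The plywood base: origin under its centre, 50 mm beyond the slot point (+x) and 8 mm lower; axes as for the slot point.
There are look-alikes about, which are no part of the job. Leave any black or green look-alike of the wedge alone.

How it is judged:
By the outcome, as a careful person would: the job done as asked, in the order asked, and still so for the second after the job is handed in, while the arm keeps its last pose, push and grip.
It also fails if it takes over 43 s, if anything falls off the work surface, if the arm or the gripper's body presses on something with over 40 N, if the wrist force passes 120 N, or if a joint passes its speed limit or range.

### The arm

A 7-joint arm with a two-finger parallel gripper is mounted at the origin on the work surface. World frame = base frame: x ahead of the robot, y to its left, z up, the work surface at z = 0. Lengths are in m, angles in rad, forces in N, time in s.
With the tool pointing down it reaches from about 0.35 to 0.9 m from the base axis. Payload 8.1 kg.
Tool frame: the origin (TCP) lies midway between the tips of the shut fingers; the grasp point (between the pads) lies 19 mm behind it; y points along the fingers, z is the direction in which the jaws open and shut, and the axes are right-handed (so a half turn about y gives the same grasp; the last joint's range is limited). The gripper opens to 85 mm and grips with 20 to 120 N. Pads are 22 mm wide; open, the fingers measure 114 mm over their backs; the gripper's body (76 mm by 85 mm) begins 54 mm behind the grasp point. The pads swing forward as they close: fully open they stand 13 mm farther back than shut.
Start: joints at [1.007, 0.434, 0.025, 1.573, -0.012, 1.134, -0.075], TCP at [0.278, -0.56, 0.231] pointing down, gripper open.
Joint ranges: [-2.62, 2.62], [-0.44, 2.09], [-1.27, 1.32], [0.08, 2.57], [-1.32, 4.46], [0.12, 2], [-2.74, 2.74]. Speed limits (rad/s): [2.22, 2.22, 3.01, 3.01, 3.14, 3.14, 3.14].

### API

Orientations are given as [roll, pitch, yaw] about the fixed x, y, z axes, in that order (R = Rz(yaw) Ry(pitch) Rx(roll)).
In Python, from station import monitor, viewer, job_done gives the robot as it stands.
- The arm moves only by the tool move_arm, never from a script. Its arguments are lists of equal length, an entry for each row: "gripper": the opening, from -1 (shut) to 1 (fully open); "slide": the shift along the world's x, y, z in m, a list of three; "twist": the turn about the world's z in degrees. A call has 1 to 5 rows; each row is the pose to reach, as a shift and turn from the pose measured when the call began; what a row does not reach only later rows make up. A row lasts 1/8 s, in which the tool goes at most 62.5 mm and 10.7 degrees, less where a joint would pass 70% of its speed; a pose out of reach is approached as far as the arm can. A call with a gripper value outside its range is refused whole. The fingers move at their own pace and stop on an object; the grip force is fixed at half the most. Time passes only in rows, so rows that repeat a pose let the fingers close. It gives the time, the measured TCP pose, the force and the opening at its end, in the units of the state.
- monitor.get_state(): the state, without advancing time (a new reading comes with each control period).
- viewer.read_camera(name): name is "scene" or "top" or "wrist"; returns the picture (420x560x3 uint8, red, green, blue); there is no depth.
- viewer.calibration(name): a dict with "fx", "fy", "cx", "cy" (pixels), "k1" (the pictures are not rectified: a ray, as slopes to the right and down, at radius r is drawn at 1 + k1 r^2 times it, then the intrinsics apply), "extrinsics" (4x4, takes a point from camera to world coordinates). Camera axes: x right, y down, z forward; pixel columns grow to the right and rows downward; lengths in m; the calibration is good to about 2 mm. A picture is of the moment at which its call begins: read the wrist's pose just before it. calibration takes no time and is no camera call; for the wrist camera it gives the pose at the moment of the call.
- job_done(): hands the job in, once; it reports no verdict.
Trained networks look in the newest picture that a camera, given by its name, has taken for a name from the list of things; names that differ only in an ending like _2 or _b are one class to them, and where a whole thing is asked for, a point or a joint stands for the part that bears it (a point fixed in the world has none). Each returns a list of dicts, best first, with "p" (0 to 1); they miss things now and then, are a little off and sometimes report something else, mostly with a low value. They report only what shows in the picture. A call takes as long as a camera call. They do not tell look-alikes from the thing itself.
- viewer.find_in(camera, query): "rect" ([left, top, right, bottom] in pixels, round what is visible of it).
- viewer.silhouettes(camera, query): "mask" (420x560 bool, what is visible of it) and "rect" ([left, top, right, bottom] in pixels, round what is visible of it).
- viewer.pinpoint(camera, query): "point" ([column, row] in pixels: a listed point, or the origin of a listed thing).
The state is a dict: "time_s": time; "joint_pos": joint angles; "qd": joint speeds; "joint_torque": joint torques, N m; "tcp_pos": TCP position; "tcp_rot": TCP orientation; "force": force on the tool from outside, world axes, zero at the start; "wrist_torque": the same for the moment, N m; "gripper_width": finger opening in m.
Only numpy, scipy, OpenCV 4.12 (cv2) and the standard library are available. Lean on these libraries where they do the work, as an engineer would, in place of code of your own. Each camera call takes 0.05 s, during which the arm holds its last target. There are 200 camera calls.

## Working session

There is one attempt and no reset: what is moved stays moved. The work goes in short steps, Python scripts to look and compute and a tool call to move; the robot and the scene stay as the last step left them, time stands still between calls to the robot, and variables do not carry over. Pictures are saved under pics/ and viewed, about 8 in all and at most 12, crops included, and the job is handed in when it is done.

Besides the shell and the picture viewer there is one more tool, called by a JSON object that holds its "fn" and its "kwargs". move_arm: Moves the arm, as the interface text tells. Its arguments: {"type":"object","properties":{"gripper":{"type":"array"},"slide":{"type":"array"},"twist":{"type":"array"}},"required":["gripper","slide","twist"]}

```bash
mkdir -p pics; cat > h.py <<'E'
import numpy as np, cv2
from station import monitor, viewer, job_done
def ray(cam,px,cal=None):
    c=cal or viewer.calibration(cam); x=(px[0]-c["cx"])/c["fx"]; y=(px[1]-c["cy"])/c["fy"]
    rd=np.hypot(x,y); r=rd
    for _ in range(30): r=rd/(1+c["k1"]*r*r)
    s=r/rd if rd>1e-9 else 1
    T=np.array(c["extrinsics"]); d=T[:3,:3]@np.array([x*s,y*s,1]); return T[:3,3],d
def onz(cam,px,z,cal=None):
    o,d=ray(cam,px,cal); return o+d*(z-o[2])/d[2]
def proj(cam,P,cal=None):
    c=cal or viewer.calibration(cam); T=np.array(c["extrinsics"]); p=T[:3,:3].T@(np.array(P)-T[:3,3])
    x,y=p[0]/p[2],p[1]/p[2]; k=1+c["k1"]*(x*x+y*y); return np.array([c["fx"]*x*k+c["cx"],c["fy"]*y*k+c["cy"]])
def save(n,im): cv2.imwrite("pics/"+n,cv2.cvtColor(im,cv2.COLOR_RGB2BGR))
E
cat > a.py <<'E'
from h import *
np.set_printoptions(precision=4,suppress=True)
s=monitor.get_state(); print(s["time_s"],s["tcp_pos"],s["tcp_rot"],s["gripper_width"])
ims=[viewer.read_camera(c) for c in("scene","top")]
a=np.vstack(ims); save("s0.png",cv2.resize(ims[0],(800,600))); save("t0.png",cv2.resize(ims[1],(800,600)))
Z=dict(wedge_grip=.02,wedge_tip=0,slot=.008,lip=.018,block_mid=.014,bottle_a=0,tape=0,wedge=0,sheet=0,board=.025)
for q,z in Z.items():
  for c in("scene","top"):
    for d in viewer.pinpoint(c,q)[:4]: print(q,c,round(d["p"],2),np.round(d["point"],1),onz(c,d["point"],z))
E
python3 a.py
```

```text
0.0 [ 0.2776 -0.5594  0.2305] [-1.5723 -0.0002 -2.6809] 0.08541210601557031
wedge_grip scene 0.9 [397. 233.] [0.4014 0.3684 0.02  ]
wedge_grip scene 0.88 [445.2 217.6] [0.2791 0.4626 0.02  ]
wedge_grip scene 0.83 [403.3 189.7] [0.2215 0.3235 0.02  ]
wedge_grip scene 0.5 [365.1 260.9] [0.5337 0.3341 0.02  ]
wedge_grip top 0.97 [174.5 234.3] [0.4061 0.3748 0.02  ]
wedge_grip top 0.97 [189.5 296.8] [0.2216 0.3241 0.02  ]
wedge_grip top 0.65 [136.2 275.3] [0.282  0.4862 0.02  ]
wedge_tip scene 0.84 [365.1 260.4] [0.5132 0.3282 0.    ]
wedge_tip scene 0.72 [457.3 259.7] [0.3967 0.532  0.    ]
wedge_tip scene 0.61 [380.  217.7] [ 0.345   0.3027 -0.    ]
wedge_tip top 0.85 [126.1 239.8] [0.3897 0.528  0.    ]
wedge_tip top 0.75 [193.5 196.2] [0.5261 0.3245 0.    ]
wedge_tip top 0.71 [198.3 253.5] [0.351  0.3043 0.    ]
wedge_tip top 0.59 [174.7 232.6] [0.4135 0.3783 0.    ]
slot scene 0.66 [237.  248.5] [0.6414 0.0365 0.008 ]
slot scene 0.35 [400. 229.] [0.3697 0.3675 0.008 ]
slot top 0.72 [288.2 160.7] [0.6377 0.0354 0.008 ]
lip scene 0.64 [238.  242.1] [0.6293 0.0322 0.018 ]
lip top 0.79 
[... 267 characters left out ...]
  ]
bottle_a top 0.87 [195.9 148.9] [0.6762 0.3227 0.    ]
tape scene 0.84 [231.8 171.5] [ 0.3702 -0.1588  0.    ]
tape top 0.76 [349.  249.6] [ 0.366  -0.1487  0.    ]
wedge scene 0.98 [383.2 250.7] [0.4592 0.3554 0.    ]
wedge scene 0.74 [448.7 239.5] [0.3353 0.4924 0.    ]
wedge scene 0.55 [392.8 207.1] [0.2853 0.3179 0.    ]
wedge top 0.89 [135.4 258.3] [0.3339 0.4963 0.    ]
wedge top 0.87 [194.2 280.3] [0.2707 0.3145 0.    ]
wedge top 0.62 [183.2 222.3] [0.4453 0.3534 0.    ]
sheet top 0.4 [397.4 139.5] [ 0.7124 -0.3085  0.    ]
board scene 0.76 [237.4 241.3] [0.6335 0.0336 0.025 ]
board scene 0.17 [383.7 316.3] [0.6728 0.4351 0.025 ]
board top 0.96 [289.5 158.3] [0.6408 0.0318 0.025 ]
```

View pics/s0.png

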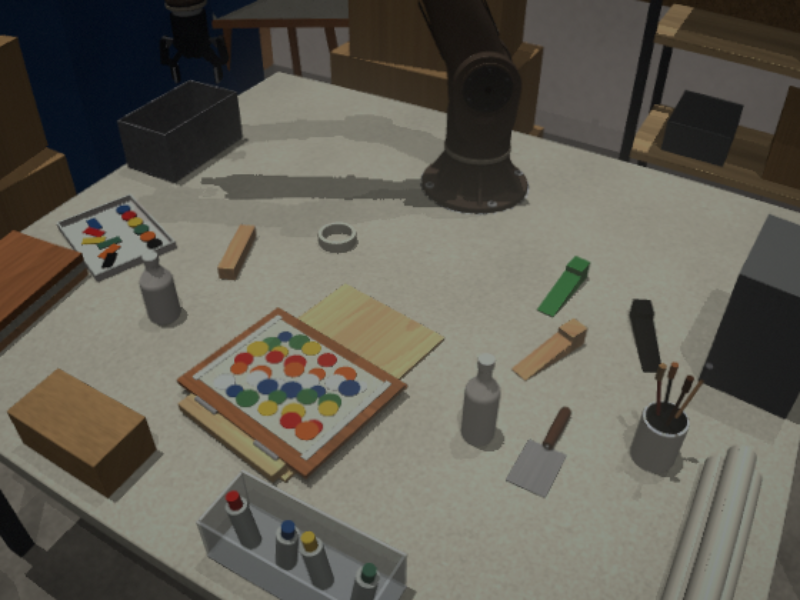

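View pics/t0.png

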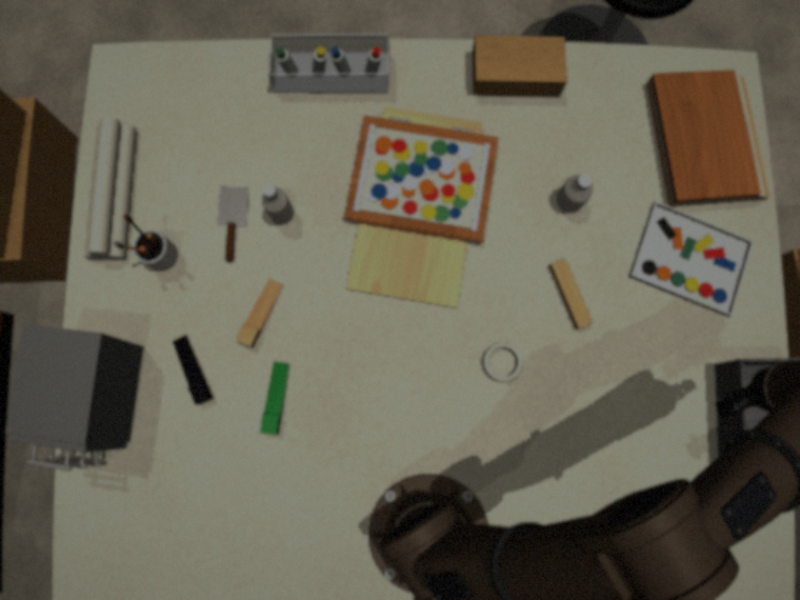

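Wedge-like candidates (800 px scene view): the pale wooden one at (552,350), a green one at (565,285), a black one at (645,335), and the plain block at (237,250). The pale wooden piece with the raised grip block fits the description. I'll confirm it in a crop and measure yaws.

```bash
cat > b.py <<'E'
from h import *
np.set_printoptions(precision=4,suppress=True)
im=viewer.read_camera("scene"); tp=viewer.read_camera("top")
A=cv2.resize(im[205:285,340:440],(400,320),interpolation=cv2.INTER_CUBIC)
B=cv2.resize(tp[180:250,150:237],(400,320),interpolation=cv2.INTER_CUBIC)
C=cv2.resize(tp[75:220,235:355],(400,480),interpolation=cv2.INTER_CUBIC)
D=np.zeros((640+0,800,3),np.uint8)[:600]; D[:320,:400]=A; D[:320,400:]=B; 
D[320:,:400]=cv2.resize(C,(400,480))[200:480]; D[320:,400:]=cv2.resize(im[190:290,190:330],(400,280))
save("c1.png",D)
for q,zs in(("wedge",(.014,)),("sheet",(.008,)),("board",(.03,))):
  for c in("scene","top"):
    for d in viewer.silhouettes(c,q)[:4]:
      cn=max(cv2.findContours(d["mask"].astype(np.uint8),0,2)[0],key=cv2.contourArea)[:,0,:]
      P=np.array([onz(c,p,zs[0])[:2] for p in cn.astype(float)],np.float32)
      (ce,sz,an)=cv2.minAreaRect(P*1000); print(q,c,round(d["p"],2),d["rect"],np.array(ce),np.array(sz),an)
E
python3 b.py
```

```text
wedge scene 0.87 [360.6, 223.9, 411.8, 266.9] [449.2382 361.4845] [ 54.8264 189.2737] 75.1294937133789
wedge scene 0.85 [439.9, 208.0, 461.0, 262.0] [326.9918 489.3604] [188.1835  47.5053] 18.44384765625
wedge scene 0.74 [375.4, 182.6, 412.3, 223.4] [267.9608 319.9142] [ 46.4726 200.8218] 87.67483520507812
wedge top 0.98 [167.1, 195.9, 197.9, 243.5] [453.0267 356.464 ] [ 41.2167 148.0499] 65.07154083251953
wedge top 0.97 [182.4, 256.0, 202.3, 302.7] [276.4716 318.043 ] [ 38.3454 147.0333] 79.14305877685547
wedge top 0.69 [121.3, 232.7, 147.2, 284.4] [330.9851 498.4993] [149.0502  42.0632] 25.33835220336914
sheet scene 0.9 [198.2, 200.8, 310.7, 338.1] [554.2432  47.7272] [246.4429 134.6909] 80.98455810546875
sheet top 0.77 [241.6, 156.6, 331.8, 215.8] [561.6456  46.0691] [242.1414 150.4608] 80.45258331298828
sheet top 0.29 [384.3, 122.8, 411.5, 149.3] [ 723.0565 -324.5519] [ 68.6924 100.0243] 45.14756393432617
board scene 0.76 [124.2, 213.4, 284.2, 334.4] [752.2137  14.9373] [308.5064 242.5217] 80.4981689453125
board top 0.61 [242.5, 76.1, 347.5, 169.5] [748.5545  13.676 ] [302.389  247.0443] 80.23810577392578
```

View pics/c1.png

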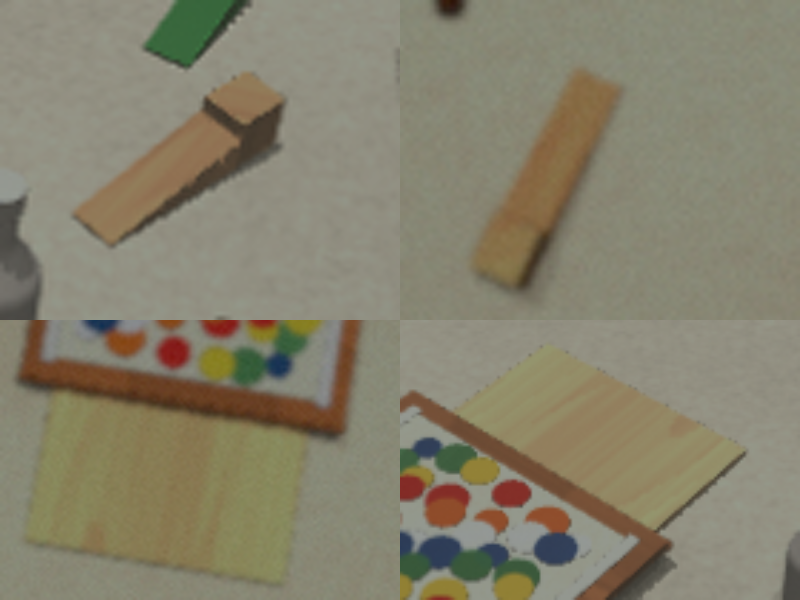

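Crop confirms it: the pale wooden wedge has its raised grip block at the lower left and its thin end at upper right. The start of the board's apron also shows clearly, with sheet yaw about -9.6°. Moving over now.

{"fn": "move_arm", "kwargs": {"gripper": [1,1,1,1,1], "slide": [[0.028,0.04,0],[0.056,0.08,0],[0.085,0.12,0],[0.113,0.16,0],[0.142,0.2,0]], "twist": [7,14,21,28,35]}}

```text
time_s: 2.12
tcp_pos: [0.4206, -0.3586, 0.2315]
tcp_rot: [-1.57, -0.0, -2.066]
force: [1.4, -0.9, -0.2]
gripper_width: 0.0855
```

{"fn": "move_arm", "kwargs": {"gripper": [1,1,1,1,1], "slide": [[0.012,0.052,0],[0.024,0.104,0],[0.036,0.156,0],[0.048,0.21,0],[0.06,0.265,0]], "twist": [7,14,21,28,35]}}

```text
time_s: 2.75
tcp_pos: [0.4809, -0.0921, 0.2319]
tcp_rot: [-1.57, -0.001, -1.452]
force: [1.2, -0.2, 0.3]
gripper_width: 0.0853
```

{"fn": "move_arm", "kwargs": {"gripper": [1,1,1,1,1], "slide": [[-0.006,0.05,0],[-0.012,0.1,0],[-0.018,0.15,0],[-0.024,0.2,0],[-0.03,0.25,0]], "twist": [7,14,21,28,35]}}

```text
time_s: 3.38
tcp_pos: [0.4507, 0.1594, 0.2322]
tcp_rot: [-1.569, -0.001, -0.837]
force: [1.0, -0.0, -0.3]
gripper_width: 0.0856
```

{"fn": "move_arm", "kwargs": {"gripper": [1,1,1,1,1], "slide": [[-0.01,0.05,0],[-0.023,0.107,-0.02],[-0.035,0.16,-0.04],[-0.047,0.212,-0.06],[-0.047,0.212,-0.06]], "twist": [7,14,20,25,25]}}

```text
time_s: 4.0
tcp_pos: [0.4007, 0.3753, 0.171]
tcp_rot: [-1.569, 0.002, -0.394]
force: [0.4, -0.7, -0.6]
gripper_width: 0.0854
```

```bash
cat > w.py <<'E'
from h import *
np.set_printoptions(precision=4,suppress=True)
s=monitor.get_state(); print(s["time_s"],s["tcp_pos"],s["tcp_rot"])
cal=viewer.calibration("wrist"); im=viewer.read_camera("wrist"); save("w1.png",im)
print(np.array(cal["extrinsics"]))
for q,z in dict(wedge_grip=.02,wedge_tip=0,wedge=0).items():
  for c in ("wrist","top","scene"):
    if c!="wrist": viewer.read_camera(c)
    for d in viewer.pinpoint(c,q)[:2]: print(q,c,round(d["p"],2),np.round(d["point"],1),onz(c,d["point"],z,cal if c=="wrist" else None))
E
python3 w.py
```

```text
4.0 [0.4007 0.3753 0.171 ] [-1.5687  0.0021 -0.3935]
[[ 0.3835  0.8808  0.2778  0.3291]
 [ 0.9235 -0.3666 -0.1125  0.405 ]
 [ 0.0028  0.2997 -0.954   0.315 ]
 [ 0.      0.      0.      1.    ]]
wedge_grip wrist 0.76 [289.2 193.7] [0.405  0.3791 0.02  ]
wedge_grip wrist 0.74 [342.2  17.9] [0.2816 0.4775 0.02  ]
wedge_grip top 0.73 [139.1 273.5] [0.2875 0.4776 0.02  ]
wedge_grip top 0.56 [192.4 296.6] [0.2223 0.3155 0.02  ]
wedge_grip scene 0.83 [397.4 234.1] [0.4048 0.3707 0.02  ]
wedge_grip scene 0.65 [447.4 218.5] [0.2797 0.4689 0.02  ]
wedge_tip wrist 0.96 [284.3 296.8] [0.5213 0.3257 0.    ]
wedge_tip wrist 0.83 [435.8 129.2] [0.4047 0.5348 0.    ]
wedge_tip top 0.87 [123.8 238.7] [0.393  0.5354 0.    ]
wedge_tip top 0.72 [198.  253.4] [0.3513 0.3052 0.    ]
wedge_tip scene 0.83 [361.9 261.4] [0.5203 0.3226 0.    ]
wedge_tip scene 0.78 [381.6 216.5] [0.3382 0.3048 0.    ]
wedge wrist 0.93 [379.4  69. ] [0.3315 0.5    0.    ]
wedge wrist 0.72 [288.4 237. ] [ 0.4544  0.3583 -0.    ]
wedge top 0.87 [194.3 277.2] [0.2799 0.3145 0.    ]
wedge top 0.81 [134.1 258. ] [0.3347 0.5004 0.    ]
wedge scene 0.77 [452.5 237.6] [0.3231 0.4994 0.    ]
wedge scene 0.76 [393.6 207.5] [ 0.2858  0.3205 -0.    ]
```

View pics/w1.png

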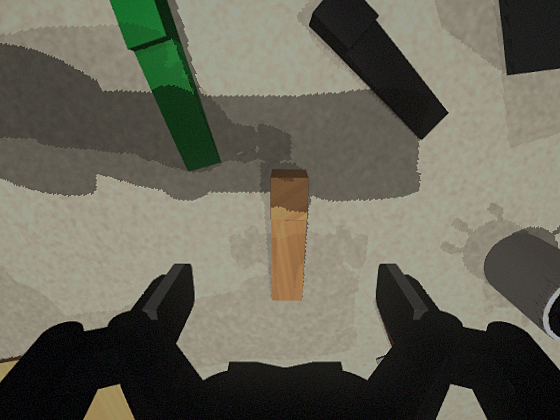

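The wrist view shows the wedge centred at columns 271–308. The block's top back edge is near row 178 and the thin end near row 300; green and black pieces are well clear. Refining with edges.

```bash
cat > w2.py <<'E'
from h import *
np.set_printoptions(precision=4,suppress=True)
cal=viewer.calibration("wrist")
im=cv2.imread("pics/w1.png").astype(float); 
m=((im[:,:,2]-im[:,:,0])>35).astype(np.uint8); m[:, :240]=0; m[:,330:]=0; m[:160]=0; m[310:]=0
for r in (172,176,180,185,195,205,215,225,240,255,270,285,295,298,300,302):
    c=np.where(m[r])[0]; print(r,(c.min(),c.max()) if len(c) else None)
for n,p,z in(("tipL",(272,300),.002),("tipR",(304,300),.002),("backL",(272,178),.04),("backR",(308,178),.04),("tipmid",(288,300.5),.002),("backmid",(290,178),.04),("backbot",(290,170),.0)): print(n,onz("wrist",p,z,cal))
# model check
for g,yaw in(((.404,.376),-24),((.406,.376),-24.),((.404,.376),-23)):
    u=np.array([np.cos(np.radians(yaw)),np.sin(np.radians(yaw))]); v=np.array([-u[1],u[0]])
    for a,z in((-.02,.04),(.02,.04),(.13,.004),(.13,0)): print(yaw,a,z,[proj("wrist",[*(np.array(g)+a*u+b*v),z],cal) for b in(.017,-.017)])
E
python3 w2.py
```

```text
172 (np.int64(283), np.int64(305))
176 (np.int64(274), np.int64(307))
180 (np.int64(271), np.int64(308))
185 (np.int64(271), np.int64(307))
195 (np.int64(271), np.int64(307))
205 (np.int64(271), np.int64(307))
215 (np.int64(270), np.int64(307))
225 (np.int64(271), np.int64(305))
240 (np.int64(271), np.int64(305))
255 (np.int64(271), np.int64(304))
270 (np.int64(271), np.int64(303))
285 (np.int64(272), np.int64(302))
295 (np.int64(272), np.int64(302))
298 (np.int64(272), np.int64(301))
300 (np.int64(272), np.int64(301))
302 None
tipL [0.5227 0.3059 0.002 ]
tipR [0.5372 0.3398 0.002 ]
backL [0.3843 0.3681 0.04  ]
backR [0.3968 0.3976 0.04  ]
tipmid [0.5306 0.3226 0.002 ]
backmid [0.3906 0.3828 0.04  ]
backbot [0.3915 0.3833 0.    ]
-24 -0.02 0.04 [array([308.4588, 172.8023]), array([270.0211, 172.1509])]
-24 0.02 0.04 [array([306.7194, 215.4863]), array([269.8597, 214.905 ])]
-24 0.13 0.004 [array([300.7483, 296.1566]), array([270.9   , 295.7495])]
-24 0.13 0 [array([300.5732, 294.1736]), array([271.0339, 293.7691])]
-24.0 -0.02 0.04 [array([309.2934, 174.8464]), array([270.9316, 174.1977])]
-24.0 0.02 0.04 [array([307.5217, 217.3658]), array([270.734 , 216.7878])]
-24.0 0.13 0.004 [array([301.4063, 297.5449]), array([271.6077, 297.141 ])]
-24.0 0.13 0 [array([301.2247, 295.5511]), array([271.734 , 295.1496])]
-23 -0.02 0.04 [array([308.0749, 172.4686]), array([269.6279, 172.4783])]
-23 0.02 0.04 [array([307.1072, 215.1854]), array([270.24  , 215.2119])]
-23 0.13 0.004 [array([302.7457, 295.9422]), array([272.8939, 295.9881])]
-23 0.13 0 [array([302.5499, 293.9611]), array([273.0072, 294.0058])]
```

{"fn": "move_arm", "kwargs": {"gripper": [0.5,0.5,0.5,0.5,0.5], "slide": [[0.003,-0.001,-0.03],[0.006,-0.001,-0.07],[0.006,-0.001,-0.11],[0.006,-0.001,-0.14],[0.006,-0.001,-0.14]], "twist": [-1,-1,-1,-1,-1]}}

```text
time_s: 5.42
tcp_pos: [0.4086, 0.3692, 0.0304]
tcp_rot: [-1.573, 0.0, -0.418]
force: [-0.0, 0.1, -0.4]
gripper_width: 0.0639
```

{"fn": "move_arm", "kwargs": {"gripper": [0.5,0.5,0.5], "slide": [[-0.001,0.004,-0.01],[-0.001,0.004,-0.0235],[-0.001,0.004,-0.0235]], "twist": [0,0,0]}}

```text
time_s: 5.8
tcp_pos: [0.4074, 0.3728, 0.0063]
tcp_rot: [-1.574, 0.0, -0.418]
force: [-0.3, 0.0, -1.0]
gripper_width: 0.0638
```

```bash
python3 - <<'E'
from h import *
for _ in range(2):
    im=viewer.read_camera("wrist"); s=monitor.get_state(); print(s["time_s"],s["tcp_pos"],s["tcp_rot"],s["force"],s["gripper_width"])
save("w2.png",im)
E
```

```text
5.85 [0.40755417 0.37304193 0.00673753] [-1.57320720e+00  3.88963497e-04 -4.18059705e-01] [-0.73260637 -0.29435317  1.10711415] 0.06402371991089341
5.9 [0.40767908 0.37325733 0.00707063] [-1.57266544e+00  2.23571413e-04 -4.18085507e-01] [ 0.50939087 -0.59878046 -0.71853229] 0.06437186154231919
```

View pics/w2.png

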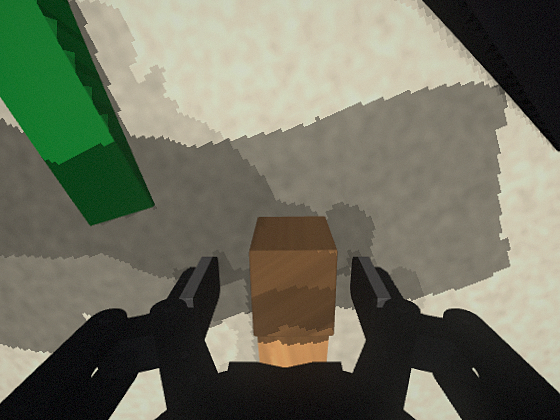

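The block (columns 250–336, top face rows 250–~337) sits between the finger pads (215 and 355). Closing.

{"fn": "move_arm", "kwargs": {"gripper": [-1,-1,-1,-1,-1], "slide": [[0,0,0],[0,0,0],[0,0,0],[0,0,0],[0,0,0]], "twist": [0,0,0,0,0]}}

```text
time_s: 6.52
tcp_pos: [0.4081, 0.3739, 0.0078]
tcp_rot: [-1.571, -0.0, -0.418]
force: [0.6, -0.3, 7.3]
gripper_width: 0.0334
```

```bash
cat > g.py <<'E'
from h import *
np.set_printoptions(precision=4,suppress=True)
s=monitor.get_state(); print(s["time_s"],s["tcp_pos"],s["tcp_rot"],s["force"],s["wrist_torque"],s["gripper_width"])
cal=viewer.calibration("wrist"); im=viewer.read_camera("wrist"); save("w3.png",im)
g=im.astype(float); print([(r,g[r,285:300].mean((0)).round()) for r in range(236,262,2)])
for r in (246,250,254): print(r,onz("wrist",(292,r),.04,cal))
E
python3 g.py
```

```text
6.525 [0.4081 0.3739 0.0078] [-1.571  -0.0003 -0.4181] [ 0.634  -0.251   7.2993] [0.0217 0.0177 0.013 ] 0.0334400112538349
[(236, array([89., 66., 43.])), (238, array([89., 66., 43.])), (240, array([89., 64., 42.])), (242, array([89., 65., 42.])), (244, array([88., 65., 42.])), (246, array([88., 64., 41.])), (248, array([91., 66., 42.])), (250, array([116.,  85.,  53.])), (252, array([117.,  85.,  54.])), (254, array([118.,  86.,  54.])), (256, array([118.,  85.,  54.])), (258, array([118.,  85.,  52.])), (260, array([118.,  84.,  53.]))]
246 [0.3853 0.3875 0.04  ]
250 [0.3869 0.3868 0.04  ]
254 [0.3884 0.3862 0.04  ]
```

{"fn": "move_arm", "kwargs": {"gripper": [-1,-1,-1,-1,-1], "slide": [[0,0,0.02],[0,0,0.05],[0,-0.02,0.08],[0.01,-0.06,0.08],[0.02,-0.1,0.08]], "twist": [0,0,2,5,8]}}

```text
time_s: 7.2
tcp_pos: [0.4285, 0.2731, 0.0893]
tcp_rot: [-1.57, -0.002, -0.276]
force: [1.2, 0.0, -2.3]
gripper_width: 0.0334
```

{"fn": "move_arm", "kwargs": {"gripper": [-1,-1,-1,-1,-1], "slide": [[0.01,-0.045,0],[0.02,-0.09,0],[0.03,-0.135,0],[0.04,-0.18,0],[0.048,-0.21,0]], "twist": [2,4,6,6,6]}}

```text
time_s: 7.82
tcp_pos: [0.4766, 0.0604, 0.0902]
tcp_rot: [-1.572, -0.002, -0.173]
force: [0.2, 0.2, -0.8]
gripper_width: 0.0333
```

```bash
cat > p.py <<'E'
from h import *
import sys
np.set_printoptions(precision=4,suppress=True)
n=sys.argv[1]; dz=float(sys.argv[2])
s=monitor.get_state(); print(s["time_s"],s["tcp_pos"],s["tcp_rot"],s["force"],s["gripper_width"])
cal=viewer.calibration("wrist"); im={"wrist":viewer.read_camera("wrist")}
im["top"]=viewer.read_camera("top"); im["scene"]=viewer.read_camera("scene")
for c in im: save(f"{n}_{c}.png",im[c])
for q,z in dict(wedge_grip=.02+dz,wedge_tip=dz,slot=.008,lip=.018).items():
  for c in im:
    for d in viewer.pinpoint(c,q)[:2]: 
      if d["p"]>.3: print(q,c,round(d["p"],2),np.round(d["point"],1),onz(c,d["point"],z,cal if c=="wrist" else None))
E
python3 p.py p1 .08
```

```text
7.825 [0.4766 0.0604 0.0902] [-1.5715 -0.002  -0.1733] [ 0.1738  0.2499 -0.8088] 0.03327948098989019
wedge_grip top 0.97 [189.5 295.7] [0.2251 0.3109 0.1   ]
wedge_grip top 0.6 [138.6 276. ] [0.2775 0.4575 0.1   ]
wedge_grip scene 0.94 [274.6 184. ] [0.4707 0.0464 0.1   ]
wedge_grip scene 0.93 [404.  189.3] [0.3224 0.3465 0.1   ]
wedge_tip wrist 0.64 [286.1 337. ] [0.5283 0.0527 0.08  ]
wedge_tip top 0.91 [125.1 241. ] [0.3781 0.5072 0.08  ]
wedge_tip top 0.83 [198.4 251. ] [0.352  0.2922 0.08  ]
wedge_tip scene 0.86 [455.3 259.1] [0.483  0.5307 0.08  ]
wedge_tip scene 0.81 [381.6 218.4] [0.4359 0.3304 0.08  ]
slot top 0.58 [286.7 161.5] [0.6351 0.04   0.008 ]
slot top 0.51 [198.5 150.3] [0.6694 0.3131 0.008 ]
slot scene 0.73 [236.7 246.2] [0.6349 0.0314 0.008 ]
lip top 0.78 [287.9 160.5] [0.6357 0.0365 0.018 ]
lip scene 0.75 [237.  242.5] [0.6318 0.0308 0.018 ]
```

View pics/p1_wrist.png

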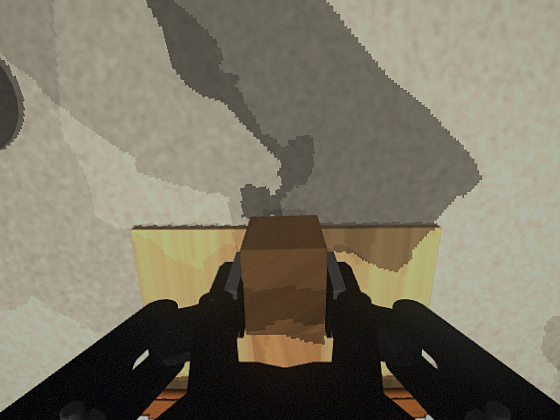

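The wrist view shows the held wedge (block columns 240–327) centred over the apron: sheet front edge at row ~226, corners at columns 132 and 438. I'll compute the slot from that edge.

```bash
cat > q.py <<'E'
from h import *
np.set_printoptions(precision=4,suppress=True)
cal=viewer.calibration("wrist"); im=cv2.imread("pics/p1_wrist.png").astype(float)
s=im[:,:,2]-im[:,:,0]   # saturation-ish
m=s>45
for c in (150,175,200,345,370,400,425):
    col=s[215:240,c].round(); print(c,[int(v) for v in col])
for r in (232,238,245,255,270):
    print(r,np.where(m[r,:240])[0].min(),np.where(m[r,330:])[0].max()+330)
L=onz("wrist",(132,228),.008,cal); R=onz("wrist",(438,227),.008,cal)
print(L,R,np.linalg.norm(L-R)); e=(L-R)[:2]; print("yaw",np.degrees(np.arctan2(-e[0],-e[1]*-1)))
M=(L+R)/2; a=np.radians(-9.7); print("mid",M,"slot",M[:2]+.15*np.array([np.cos(a),np.sin(a)]))
# TCP projected, block centre
z=.0902-.0078+.04
for p in((240.5,249),(327,249),(284,249)): print(onz("wrist",p,z,cal))
E
python3 q.py
```

```text
150 [31, 24, 26, 25, 28, 26, 28, 28, 21, 23, 19, 24, 38, 29, 65, 77, 60, 61, 63, 62, 63, 63, 62, 61, 64]
175 [26, 27, 28, 26, 27, 26, 27, 26, 27, 26, 26, 30, 36, 29, 61, 79, 65, 68, 65, 67, 66, 69, 67, 67, 67]
200 [25, 26, 27, 30, 26, 27, 28, 28, 28, 26, 17, 29, 34, 37, 58, 75, 63, 63, 63, 62, 61, 63, 64, 66, 62]
345 [18, 18, 19, 18, 17, 17, 16, 16, 12, 17, 25, 32, 32, 37, 52, 54, 54, 53, 53, 55, 53, 53, 50, 54, 51]
370 [17, 16, 16, 19, 21, 21, 18, 16, 15, 14, 30, 32, 34, 47, 53, 52, 56, 51, 51, 51, 52, 50, 56, 56, 54]
400 [18, 17, 17, 18, 18, 18, 20, 15, 15, 18, 38, 34, 38, 54, 60, 61, 59, 58, 56, 62, 57, 62, 60, 58, 58]
425 [19, 19, 19, 20, 18, 14, 16, 18, 13, 22, 37, 33, 39, 59, 63, 59, 60, 61, 61, 59, 61, 61, 64, 64, 65]
232 131 440
238 132 439
245 133 438
255 135 436
270 137 434
[ 0.4676 -0.0536  0.008 ] [0.5069 0.1782 0.008 ] 0.2351611180979028
yaw 170.38530379264145
mid [0.4872 0.0623 0.008 ] slot [0.6351 0.037 ]
[0.4484 0.0514 0.1224]
[0.4541 0.0841 0.1224]
[0.4513 0.0678 0.1224]
```

{"fn": "move_arm", "kwargs": {"gripper": [-1,-1,-1,-1,-1], "slide": [[0.01,-0.0017,-0.02],[0.0197,-0.0034,-0.045],[0.0197,-0.0034,-0.06],[0.0197,-0.0034,-0.071],[0.0197,-0.0034,-0.071]], "twist": [0.3,0.3,0.3,0.3,0.3]}}

```text
time_s: 9.2
tcp_pos: [0.4953, 0.06, 0.0179]
tcp_rot: [-1.571, -0.0, -0.165]
force: [0.4, -0.4, -0.6]
gripper_width: 0.0334
```

{"fn": "move_arm", "kwargs": {"gripper": [-1,-1], "slide": [[0,0,0],[0,0,0]], "twist": [0,0]}}

```text
time_s: 9.45
tcp_pos: [0.4956, 0.0601, 0.0185]
tcp_rot: [-1.571, -0.001, -0.165]
force: [-0.3, 0.9, -1.9]
gripper_width: 0.0333
```

{"fn": "move_arm", "kwargs": {"gripper": [-1,-1,-1], "slide": [[0.0005,-0.0025,0],[0.0005,-0.003,-0.001],[0.0005,-0.003,-0.002]], "twist": [-0.2,-0.2,-0.2]}}

```text
time_s: 9.82
tcp_pos: [0.4961, 0.057, 0.0165]
tcp_rot: [-1.571, -0.001, -0.169]
force: [1.0, 0.0, -1.1]
gripper_width: 0.0335
```

{"fn": "move_arm", "kwargs": {"gripper": [-1,-1], "slide": [[0,0,-0.001],[0,0,-0.001]], "twist": [0,0]}}

```text
time_s: 10.07
tcp_pos: [0.4961, 0.057, 0.0158]
tcp_rot: [-1.571, -0.002, -0.169]
force: [-2.2, 0.9, 6.0]
gripper_width: 0.0334
```

```bash
python3 p.py p2 .008; python3 - <<'E'
import cv2,numpy as np
a=cv2.imread("pics/p2_scene.png"); b=cv2.imread("pics/p2_wrist.png")
A=cv2.resize(a[150:290,180:340],(640,560),interpolation=cv2.INTER_CUBIC)[:600]
cv2.imwrite("pics/c2.png",A)
E
```

```text
10.075 [0.4961 0.057  0.0158] [-1.5709 -0.0015 -0.1686] [-2.2369  0.9154  5.9909] 0.03338759380849169
wedge_grip wrist 0.94 [282.7 268.2] [0.4903 0.0576 0.028 ]
wedge_grip top 0.97 [136.3 273.3] [0.2876 0.484  0.028 ]
wedge_grip top 0.66 [188.5 294.4] [0.2286 0.3259 0.028 ]
wedge_grip scene 0.82 [446.8 216.8] [0.2835 0.4665 0.028 ]
wedge_grip scene 0.66 [272.7 208.9] [0.4861 0.0495 0.028 ]
wedge_tip top 0.94 [199.1 252.5] [0.3534 0.3008 0.008 ]
wedge_tip top 0.75 [125.4 237.7] [0.3953 0.5281 0.008 ]
wedge_tip scene 0.91 [456.9 259.7] [0.4058 0.5315 0.008 ]
wedge_tip scene 0.69 [243.2 243.8] [0.6196 0.0409 0.008 ]
slot top 0.84 [287.4 161.6] [0.6348 0.0378 0.008 ]
slot scene 0.66 [240.8 243.3] [0.6211 0.0347 0.008 ]
slot scene 0.61 [234.5 246.1] [0.6374 0.0264 0.008 ]
lip top 0.95 [290.4 157.8] [0.6442 0.0289 0.018 ]
lip scene 0.63 [235.3 245. ] [0.6413 0.032  0.018 ]
```

View pics/c2.png

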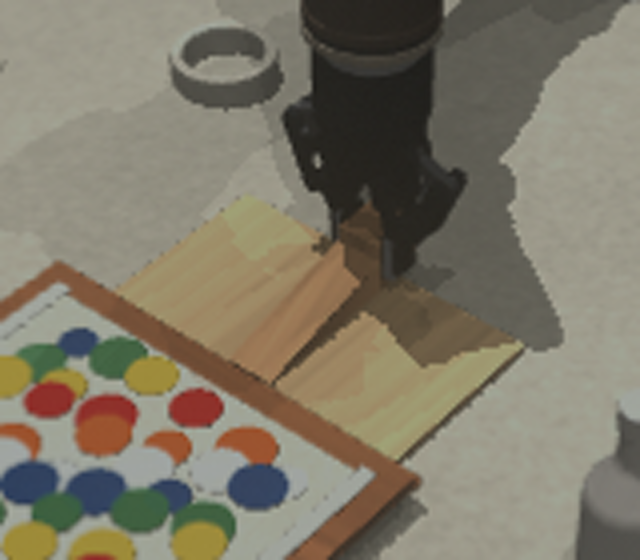

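The wedge lies flat on the apron, pointing squarely at the board's front edge (tip corner near crop pixel (275,383)), with the hand clear. Sliding in slowly.

{"fn": "move_arm", "kwargs": {"gripper": [-1,-1,-1,-1,-1], "slide": [[0.0049,-0.0008,0.0003],[0.0099,-0.0017,0.0003],[0.0148,-0.0025,0.0003],[0.0197,-0.0034,0.0003],[0.0246,-0.0042,0.0003]], "twist": [0,0,0,0,0]}}

```text
time_s: 11.45
tcp_pos: [0.5211, 0.0527, 0.016]
tcp_rot: [-1.571, -0.001, -0.169]
force: [0.3, -0.4, -0.1]
gripper_width: 0.0334
```

{"fn": "move_arm", "kwargs": {"gripper": [-1,-1], "slide": [[0,0,0],[0,0,0]], "twist": [0,0]}}

```text
time_s: 11.7
tcp_pos: [0.5209, 0.0528, 0.016]
tcp_rot: [-1.571, -0.001, -0.169]
force: [-0.7, -0.1, -0.5]
gripper_width: 0.0333
```

{"fn": "move_arm", "kwargs": {"gripper": [-1,-1,-1,-1], "slide": [[0.0025,-0.0004,-0.0003],[0.0049,-0.0008,-0.0003],[0.0079,-0.0013,-0.0003],[0.0079,-0.0013,-0.0003]], "twist": [0,0,0,0]}}

```text
time_s: 12.2
tcp_pos: [0.5293, 0.0515, 0.0158]
tcp_rot: [-1.571, -0.002, -0.169]
force: [-2.2, -0.1, 4.6]
gripper_width: 0.0333
```

```bash
cat > f.py <<'E'
from h import *
np.set_printoptions(precision=4,suppress=True)
F=[];P=[]
for i in range(6):
    cal=viewer.calibration("wrist"); im=viewer.read_camera(("scene","top")[i%2]); s=monitor.get_state(); F.append(np.r_[s["force"],s["wrist_torque"]]); P.append(np.r_[s["tcp_pos"],s["tcp_rot"]])
    save(("fs.png","ft.png")[i%2],im)
u=np.array([.9858,-.1676]); P=np.mean(P,0); F=np.array(F)
print(s["time_s"],P,"F",F.mean(0),F[:,:3].std(0),"Fu",(F[:,:2]@u).mean())
d=P[:2]-np.array([.6351,.034]); print("along",d@u,"lat",d@[.1676,.9858],"grip",s["gripper_width"])
E
python3 f.py
```

```text
12.5 [ 0.5293  0.0515  0.0158 -1.5706 -0.002  -0.1687] F [-0.597   0.0077  4.2294 -0.0027  0.1816  0.0031] [0.6315 0.4068 0.5658] Fu -0.5897723010085826
along -0.10726062045129235 lat -0.0004900216479575689 grip 0.03355415357033974
```

{"fn": "move_arm", "kwargs": {"gripper": [-1,-1], "slide": [[0.0015,-0.0003,0],[0.003,-0.0005,0]], "twist": [0,0]}}

```text
time_s: 12.75
tcp_pos: [0.5312, 0.0512, 0.0158]
tcp_rot: [-1.571, -0.0, -0.168]
force: [-6.0, 1.2, 8.4]
gripper_width: 0.033
```

{"fn": "move_arm", "kwargs": {"gripper": [-1,-1], "slide": [[0.0015,-0.0003,0],[0.003,-0.0005,0]], "twist": [0,0]}}

```text
time_s: 13.0
tcp_pos: [0.5332, 0.051, 0.0158]
tcp_rot: [-1.572, 0.001, -0.168]
force: [-4.8, 0.9, 7.2]
gripper_width: 0.0332
```

{"fn": "move_arm", "kwargs": {"gripper": [-1,-1], "slide": [[0.0015,-0.0003,0],[0.003,-0.0005,0]], "twist": [0,0]}}

```text
time_s: 13.25
tcp_pos: [0.5353, 0.0507, 0.0159]
tcp_rot: [-1.572, 0.002, -0.167]
force: [-4.8, 0.6, 6.8]
gripper_width: 0.0332
```

{"fn": "move_arm", "kwargs": {"gripper": [-1,-1], "slide": [[0.0015,-0.0003,0],[0.003,-0.0005,0]], "twist": [0,0]}}

```text
time_s: 13.5
tcp_pos: [0.5374, 0.0505, 0.0159]
tcp_rot: [-1.572, 0.004, -0.166]
force: [-4.1, -0.1, 6.5]
gripper_width: 0.0334
```

```bash
python3 f.py
```

```text
13.8 [ 0.5377  0.0504  0.0158 -1.572   0.0031 -0.1666] F [-3.9774  0.6402  6.2607  0.1525  0.5065  0.0428] [0.405  0.3016 0.544 ] Fu -4.028230119351314
along -0.09875148513893013 lat -0.00013178462791561216 grip 0.03326529404092323
```

```bash
cat > lift.py <<'E'
from h import *
import sys
from scipy.optimize import least_squares
np.set_printoptions(precision=3,suppress=True)
u=np.array([.9858,-.1676,0]); v=np.array([.1676,.9858,0]); S=np.array([.6351,.034,0])
H=S+.237*u+np.array([0,0,.022])
def rot(P,t):
    d=P-H; a=d@u; z=d[:,2]; b=d@v
    return H+np.outer(a*np.cos(t)+z*np.sin(t),u)+np.outer(b,v)+np.outer(-a*np.sin(t)+z*np.cos(t),[0,0,1])
def run(cam,ref,cur):
    a,b=[cv2.cvtColor(i,cv2.COLOR_BGR2GRAY) for i in (ref,cur)]
    c=viewer.calibration(cam)
    q=np.array([proj(cam,(S+du*u+dv*v)+np.array([0,0,.03]),c) for du,dv in((0,-.145),(0,.145),(.235,.145),(.235,-.145))])
    m=np.zeros_like(a); cv2.fillConvexPoly(m,q.astype(np.int32),255)
    p=cv2.goodFeaturesToTrack(a,150,.02,4,mask=m); n,st,er=cv2.calcOpticalFlowPyrLK(a,b,p,None,winSize=(13,13)); bk,s2,_=cv2.calcOpticalFlowPyrLK(b,a,n,None,winSize=(13,13))
    k=(st[:,0]==1)&(np.abs(bk-p)[:,0].max(1)<.3); p=p[k,0].astype(float); n=n[k,0].astype(float)
    P=np.array([onz(cam,x,.03,c) for x in p]); flow=n-p
    f=lambda t:(np.array([proj(cam,x,c) for x in rot(P,t[0])])-p-flow).ravel()
    r=least_squares(f,[0.01],loss="soft_l1",f_scale=.15); t=r.x[0]
    res=f(r.x).reshape(-1,2); d=(P-S)@u; front=d<.06
    J=np.array([proj(cam,x,c) for x in rot(P,.02)])-p
    print(cam,"n",len(p),"theta",t,"foot lift mm",t*217,"med|res|",np.median(np.abs(res)),"front flow",np.median(flow[front],0),"expect per 5mm",np.median(J[front],0)*(5/217/.02),"back flow",np.median(flow[d>.18],0))
ld=lambda f:cv2.imread("pics/"+f)
run("scene",ld("p2_scene.png"),ld(sys.argv[1])); run("top",ld("p2_top.png"),ld(sys.argv[2]))
E
python3 lift.py fs.png ft.png; cp pics/fs.png pics/fs1.png
```

```text
scene n 140 theta 0.00011889109807126159 foot lift mm 0.025799368281463765 med|res| 0.018339205137536396 front flow [-0.015  0.009] expect per 5mm [-0.19  -1.355] back flow [ 0.007 -0.01 ]
top n 45 theta -0.0015501621818126694 foot lift mm -0.3363851934533493 med|res| 0.027520205685597432 front flow [0.005 0.126] expect per 5mm [-0.073 -0.519] back flow [-0.004  0.009]
```

The scene tracker shows no lift yet, so the 4 N looks like base friction from pressing down about 6 N. Easing the down-press slightly and going on in small steps.

{"fn": "move_arm", "kwargs": {"gripper": [-1,-1,-1,-1], "slide": [[0,0,0.0002],[0.002,-0.0003,0.0002],[0.004,-0.0006,0.0002],[0.006,-0.001,0.0002]], "twist": [-0.1,-0.1,-0.1,-0.1]}}

```text
time_s: 14.3
tcp_pos: [0.5413, 0.0498, 0.0159]
tcp_rot: [-1.573, 0.007, -0.167]
force: [-12.3, 1.6, 10.3]
gripper_width: 0.0335
```

{"fn": "move_arm", "kwargs": {"gripper": [-1,-1,-1], "slide": [[0.0015,-0.0003,0],[0.003,-0.0005,0],[0.0045,-0.0008,0]], "twist": [0,0,0]}}

```text
time_s: 14.68
tcp_pos: [0.5433, 0.0496, 0.0159]
tcp_rot: [-1.574, 0.011, -0.166]
force: [-12.4, 1.4, 12.9]
gripper_width: 0.0338
```

```bash
python3 f.py; python3 lift.py fs.png ft.png
```

```text
14.975 [ 0.5435  0.0496  0.0159 -1.5742  0.0104 -0.1664] F [-11.6844   1.4354  11.8111   0.414    1.7325   0.031 ] [0.2149 0.4066 0.3237] Fu -11.759090853666647
along -0.09288458905357494 lat -1.8248602603133085e-05 grip 0.032930562171052724
scene n 132 theta 0.0037877249721935233 foot lift mm 0.8219363189659945 med|res| 0.05336685420650156 front flow [ 0.038 -0.191] expect per 5mm [-0.196 -1.336] back flow [-0.001 -0.047]
top n 33 theta 0.006398565998094693 foot lift mm 1.3884888215865483 med|res| 0.04312601403788108 front flow [  3.019 -11.633] expect per 5mm [-0.015 -0.492] back flow [ 0.028 -0.011]
```

{"fn": "move_arm", "kwargs": {"gripper": [-1,-1,-1], "slide": [[0,0,0.0005],[0,0,0.0005],[0,0,0.0005]], "twist": [0,0,0]}}

```text
time_s: 15.35
tcp_pos: [0.5435, 0.0495, 0.0163]
tcp_rot: [-1.574, 0.011, -0.167]
force: [-2.2, 0.5, 1.3]
gripper_width: 0.0335
```

```bash
python3 f.py; python3 lift.py fs.png ft.png; python3 - <<'E'
from h import *
im=viewer.read_camera("wrist"); s=viewer.read_camera("scene")
D=np.zeros((420,800,3),np.uint8); D[:,:400]=im[:,80:480]; D[:,400:]=cv2.resize(s[165:275,195:300],(400,420),interpolation=cv2.INTER_CUBIC); save("c3.png",D)
E
```

```text
15.65 [ 0.5435  0.0496  0.0163 -1.5741  0.0105 -0.1665] F [-2.0842  1.0721  1.7883  0.2284  0.0555  0.0041] [0.8064 0.5078 0.5202] Fu -2.2343121985054766
along -0.09288475753058768 lat -1.628531587751361e-05 grip 0.0333772854690617
scene n 135 theta 0.003908520026635431 foot lift mm 0.8481488457798886 med|res| 0.05341356230550787 front flow [ 0.051 -0.199] expect per 5mm [-0.202 -1.357] back flow [-0.007 -0.046]
top n 32 theta 0.006436958263637915 foot lift mm 1.3968199432094275 med|res| 0.042045511620244724 front flow [ 0.012 -0.017] expect per 5mm [-0.061 -0.488] back flow [ 0.03 -0.01]
```

View pics/c3.png

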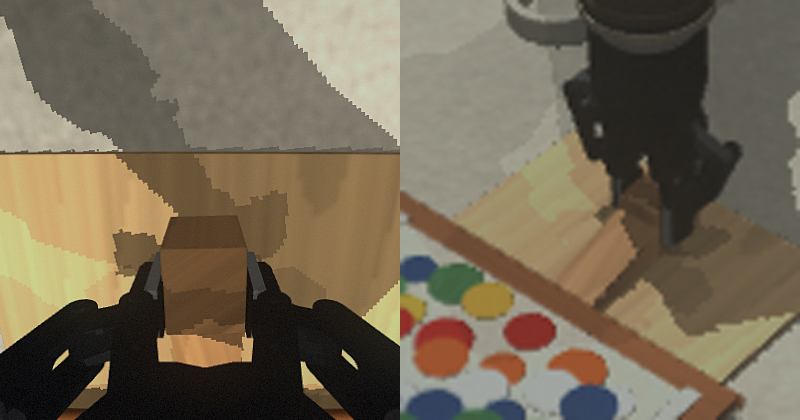

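Unloaded, the force is only about 2 N. The scene tracker gives a 0.85 mm foot lift, which puts first contact at TCP x≈0.539, matching my wrist-camera estimate. The picture shows the wedge square under the edge's middle. About 21 mm of travel remains, so I'll keep the down-pressure light.

{"fn": "move_arm", "kwargs": {"gripper": [-1,-1,-1,-1,-1], "slide": [[0.002,-0.0003,0.0001],[0.004,-0.0007,0.0001],[0.006,-0.001,0.0002],[0.008,-0.0014,0.0002],[0.008,-0.0014,0.0002]], "twist": [0,0,0,0,0]}}

```text
time_s: 16.38
tcp_pos: [0.5502, 0.0481, 0.0162]
tcp_rot: [-1.575, 0.013, -0.166]
force: [-6.3, -0.2, 4.5]
gripper_width: 0.0333
```

```bash
python3 f.py; python3 lift.py fs.png ft.png
```

```text
16.675 [ 0.5502  0.0481  0.0163 -1.575   0.0125 -0.1661] F [-6.394   0.9061  3.402   0.2689  0.7647  0.0131] [0.5329 0.3785 0.3614] Fu -6.455109854299494
along -0.08601366268039932 lat -0.0003001672270171629 grip 0.03296866892418959
scene n 116 theta 0.009998020855661632 foot lift mm 2.1695705256785742 med|res| 0.07757273048855495 front flow [-0.172 -0.546] expect per 5mm [-0.235 -1.367] back flow [-0.006 -0.093]
top n 23 theta 0.03468008704403172 foot lift mm 7.525578888554883 med|res| 0.11514522360781143 front flow [  4.127 -25.395] expect per 5mm [ 0.058 -0.512] back flow [ 0.04  -0.074]
```

{"fn": "move_arm", "kwargs": {"gripper": [-1,-1,-1,-1,-1], "slide": [[0.0025,-0.0004,0.0001],[0.005,-0.0007,0.0002],[0.0075,-0.0011,0.0002],[0.01,-0.0015,0.0002],[0.01,-0.0015,0.0002]], "twist": [-0.1,-0.1,-0.1,-0.1,-0.1]}}

```text
time_s: 17.3
tcp_pos: [0.5591, 0.0466, 0.0161]
tcp_rot: [-1.576, 0.015, -0.168]
force: [-5.3, 1.2, 1.6]
gripper_width: 0.0333
```

```bash
python3 f.py; python3 lift.py fs.png ft.png
```

```text
17.6 [ 0.5591  0.0466  0.0161 -1.5757  0.0145 -0.1676] F [-5.537   0.8133  1.5258  0.2466  0.6651  0.0211] [0.2895 0.1795 0.3868] Fu -5.594681176091723
along -0.0770249574747675 lat -0.00035730675565139134 grip 0.033290195070442424
scene n 95 theta 0.01884563242955236 foot lift mm 4.089502237212862 med|res| 0.07244555296227873 front flow [-0.117 -1.096] expect per 5mm [-0.244 -1.383] back flow [-0.043 -0.12 ]
top n 11 theta 0.7888782065140869 foot lift mm 171.18657081355687 med|res| 1.9908312028696358 front flow [  7.923 -36.386] expect per 5mm [ 0.022 -0.507] back flow [ 0.058 -0.016]
```

{"fn": "move_arm", "kwargs": {"gripper": [-1,-1,-1,-1], "slide": [[0.002,-0.0003,0],[0.004,-0.0006,0],[0.005,-0.0008,0],[0.005,-0.0008,0]], "twist": [0,0,0,0]}}

```text
time_s: 18.1
tcp_pos: [0.5625, 0.046, 0.0159]
tcp_rot: [-1.577, 0.017, -0.167]
force: [-8.8, 1.6, 4.9]
gripper_width: 0.0333
```

```bash
python3 f.py; python3 lift.py fs.png ft.png; python3 - <<'E'
from h import *
im=viewer.read_camera("wrist"); s=viewer.read_camera("scene")
D=np.zeros((560,800,3),np.uint8); D[:210,:280]=cv2.resize(im,(280,210)); D[:,280:]=cv2.resize(s[165:305,175:305],(520,560),interpolation=cv2.INTER_CUBIC); save("c4.png",D)
E
```

```text
18.4 [ 0.5625  0.046   0.0159 -1.5765  0.017  -0.1669] F [-8.3059  1.0109  5.6064  0.3334  1.0837  0.019 ] [0.3297 0.426  0.4101] Fu -8.357418666701378
along -0.07356810648303119 lat -0.0003160458941315584 grip 0.0330154435098604
scene n 85 theta 0.02193755508900878 foot lift mm 4.760449454314905 med|res| 0.08164709064467957 front flow [-0.267 -1.294] expect per 5mm [-0.245 -1.385] back flow [-0.082 -0.16 ]
top n 14 theta 0.7613266909208135 foot lift mm 165.20789192981653 med|res| 2.236059009736323 front flow [  8.331 -36.899] expect per 5mm [ 0.019 -0.518] back flow [ 0.075 -0.04 ]
```

View pics/c4.png

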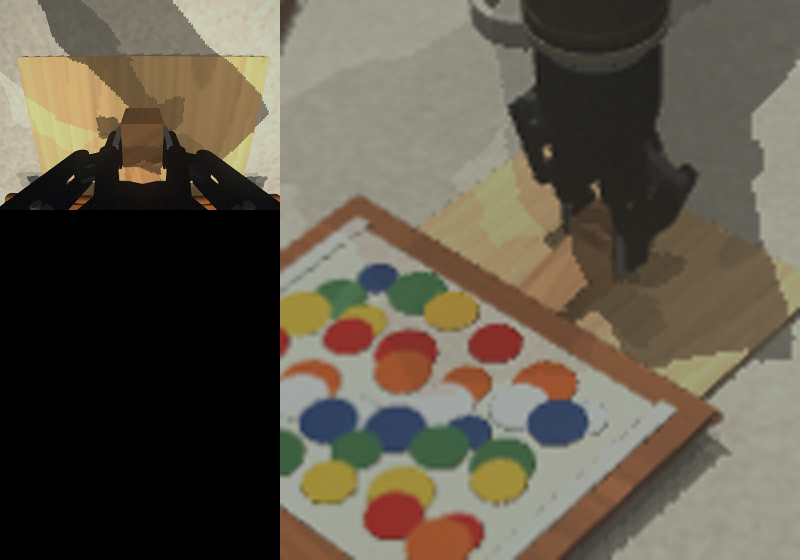

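{"fn": "move_arm", "kwargs": {"gripper": [-1,-1,-1,-1], "slide": [[0,0,0.0002],[0.001,-0.0002,0.0002],[0.001,-0.0002,0.0002],[0.001,-0.0002,0.0002]], "twist": [0,0,0,0]}}

```text
time_s: 19.0
tcp_pos: [0.5626, 0.0459, 0.016]
tcp_rot: [-1.577, 0.019, -0.167]
force: [-5.9, 1.2, 3.4]
gripper_width: 0.0331
```

```bash
python3 f.py; python3 lift.py fs.png ft.png
```

```text
19.3 [ 0.5626  0.0459  0.016  -1.5769  0.0185 -0.1665] F [-6.5258  1.0087  4.2901  0.2802  0.7181  0.0227] [0.5619 0.2649 0.3424] Fu -6.602240909577225
along -0.07345990659240799 lat -0.00037040920355838514 grip 0.03337051565221296
scene n 84 theta 0.022092922056274646 foot lift mm 4.794164086211598 med|res| 0.07724711322391897 front flow [-0.316 -1.248] expect per 5mm [-0.244 -1.39 ] back flow [-0.082 -0.16 ]
top n 12 theta 0.7866646000624921 foot lift mm 170.7062182135608 med|res| 2.3198649180433293 front flow [  8.246 -36.97 ] expect per 5mm [ 0.016 -0.525] back flow [ 0.073 -0.04 ]
```

```bash
python3 -c "
from station import job_done; print(job_done())"
```

```text
the job is handed in; nothing more can be done
None
```

I picked up the pale wooden wedge and laid it flat on the plywood apron, then slid it squarely under the middle of the board's front edge. I handed the job in at about 19.3 s with the wedge still gripped there. The green, black and plain-block look-alikes were not touched.

- **Foot clearance:** the scene-camera tracking gave about 4.8 mm. Travel since first contact gave about 4.7 mm, but that contact point was itself derived from an earlier tracker reading, so the two are not fully independent.
- **Position:** the wedge was within about 0.4 mm of the middle line sideways. The last picture showed the hand clear of the board.
- **Forces:** at the end the wedge bore about 6.5 N of push along its length and 4 N down. The push peaked at about 12 N mid-slide, probably mostly wedge-on-base friction, so I eased the down-pressure.

- **Failed check:** the top-camera lift estimate was unusable in the last stage because it gave absurd values, probably because the arm covers part of the board in that view. I ignored it.
- **Tool tilt:** the tool tilted about 1° under load by the end. I took the wedge to be flat from the tool height and contact force, since no picture showed its underside.

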